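# Find the hidden catch and open the parts locker

## Task

The mixer's parts locker on the worktop has a hidden catch: one of the four flush square plates in its top. Feel gently with closed fingertips for the plate that gives, press it in so that the lid springs ajar, then push the lid right back with the outside of the fingers until it stays open past upright. Do not pinch or lift anything, and leave the things standing around where they are.

Things in the scene. Friction and masses are not known exactly. Their poses are not given: they have to be found in the camera images.
- parts_locker: low bare-metal parts locker fixed to the worktop, 200 mm deep (its x, pointing away from the robot at yaw 0) x 260 wide (its y, to the left) x 60 high; origin at the centre of its underside. The front 78 mm of its flat top is a rigid strip with four identical square plates in a row; behind the strip lies a flat metal lid, 100 mm deep x 223 wide, level with the strip when shut and hinged along the back. All moves about with the locker.
- plate_1 (a point): centre of the top face of the leftmost (+y) of the four plates; each is 39 mm square in a 42 mm square opening, 1.5 mm below the face of the strip, 60 mm from the next. Axes as the locker's. Which of the four is the catch changes from run to run and cannot be seen: three are rigid blanks, one is the sprung catch.
- plate_2 (a point): centre of the top face of the second from the left of the four plates; each is 39 mm square in a 42 mm square opening, 1.5 mm below the face of the strip, 60 mm from the next. Axes as the locker's. Which of the four is the catch changes from run to run and cannot be seen: three are rigid blanks, one is the sprung catch.
- plate_3 (a point): centre of the top face of the third from the left of the four plates; each is 39 mm square in a 42 mm square opening, 1.5 mm below the face of the strip, 60 mm from the next. Axes as the locker's. Which of the four is the catch changes from run to run and cannot be seen: three are rigid blanks, one is the sprung catch.
- plate_4 (a point): centre of the top face of the rightmost (-y) of the four plates; each is 39 mm square in a 42 mm square opening, 1.5 mm below the face of the strip, 60 mm from the next. Axes as the locker's. Which of the four is the catch changes from run to run and cannot be seen: three are rigid blanks, one is the sprung catch.
- catch (a joint): how far the hidden catch is pressed in, m: 0 at rest, 0.006 at its stop. It starts to sink at about 1.4 N, needs about 4 N at the stop, and springs back. Pressed beyond about 0.004 it draws the bolt, and a sprung plunger lifts the lid ajar within half a second. This reading does not tell which plate it is.
- lid (a joint): lid angle, rad: 0 shut, about 1.1 resting ajar (its front edge then about 90 mm above the strip) on its plunger, 1.57 upright, 2.1 fully back on its stop. Past upright it falls back by its own weight (0.12 kg); let go before that, it falls back to ajar. Shut, it cannot be moved until the catch is pressed.
- lid_lip (a point): middle of the lid's front edge, on its top face; it rides on the lid, 101 mm in front of the hinge line. Lid thickness 5 mm.
- lid_hinge (a point): middle of the hinge line, 60 mm above the worktop; fixed on the locker, the line runs along the locker's y.
- jar_brown: spice jar with a red cap, 45 mm wide, 106 tall, standing just right of the locker (bystander; origin centre of its underside)
- jar_gold: spice jar with a gold cap, 42 mm wide, 106 tall, standing just right of the locker (bystander; origin centre of its underside)
- scraper: steel bench scraper with black grip, 100x156x14 mm, lying on the worktop (bystander; origin under its centre)
- timer: white wind-up kitchen timer with red dial, 62x66x66 mm (bystander; origin centre of its underside)
- cup: taller white deli tub, 103 mm wide, 100 tall (bystander; origin centre of its underside)
- tub: low white deli tub, 103 mm wide, 75 tall (bystander; origin centre of its underside)

How it is judged:
On the way, in this order (a step that is already met when the one before it is completed fails the run):
1. the catch plate is pressed in (4.5 mm or more), with the lid not yet open (value of joint catch above 0.0045 m and value of joint lid below 1.3 rad), for 0.05 s.
2. the lid is pushed back past upright (value of joint lid above 1.65 rad), for 0.2 s.
At the end, for the whole second after the job is handed in: the lid rests open past upright (over 1.65 rad), the catch has sprung back (under 2 mm in), and no bystander has moved 30 mm (value of joint lid above 1.65 rad and velocity of joint lid below 0.1 rad/s and value of joint catch below 0.002 m and distance of each of jar_brown, jar_gold, scraper, timer, cup, tub from where it was at the start of the episode below 0.03 m); the robot touches nothing.
It fails at once if the fingers push on anything with more than 50 N (contact force between the fingers and anything else above 50 N).
It fails at once if a bystander is moved 30 mm, lifted or carried (distance of any of jar_brown, jar_gold, scraper, timer, cup, tub from where it was at the start of the episode above 0.03 m).
It also fails if it takes over 56 s, if anything falls off the work surface, if the arm or the gripper's body presses on something with over 40 N, if the wrist force passes 120 N, or if a joint passes its speed limit or range.

## Robot

A 6-joint arm with a two-finger parallel gripper is mounted at the origin on a cart in front of the work surface, level with it; the furniture and walls round the work are solid. World frame = base frame: x ahead of the robot, y to its left, z up, the work surface at z = 0. Lengths are in m, angles in rad, forces in N, time in s.
With the tool pointing down it reaches from about 0.225 to 0.875 m from the base axis. Payload 3.4 kg.
Tool frame: the origin (TCP) lies at the very end of the fingers, on their centre line; the grasp point (between the pads) lies 19 mm behind it (manip.pinch_z is the distance from the TCP to the grasp point, in m); z points along the fingers, y is the line along which they close (so a half turn about z gives the same grasp; the last joint's range is limited). The gripper opens to 85 mm and grips with 20 to 120 N. Pads are 22 mm wide; open, the fingers measure 114 mm over their backs; the gripper's body (76 mm by 85 mm) begins 54 mm behind the grasp point. The pads swing forward as they close: fully open they stand 13 mm farther back than shut.
Start: joints at [-1.405, 0.276, 1.505, -0, 1.361, -0.121], TCP at [0.163, -0.552, 0.231] pointing down, gripper open.
Joint ranges: [-2.89, 2.89], [-0.75, 2.08], [0.22, 2.7], [-1.18, 4.32], [0.11, 2.71], [-2.7, 2.7]. Speed limits (rad/s): [2.57, 2.57, 3.14, 3.14, 3.14, 3.14].

## Interface

Orientations are given as a unit quaternion [w, x, y, z].
In Python, from rig import manip gives the robot as it stands. The module is installed in compiled form; this text tells all that it offers.
- The arm moves only by the shell command python3 -m jog 'ROWS' [FORCE]. ROWS is JSON, a list of rows, each an object of numbers: "dx", "dy", "dz": the shift along the tool's x, y, z each as a share of 25 cm, from -1 to 1; "ax", "ay", "az": the turn, a rotation vector about the tool's x, y, z each as a share of 90 degrees, from -1 to 1; "grip": the opening, from -1 (shut) to 1 (fully open), so that 0 is half open. A call has 1 to 5 rows; each row is the pose to reach, as a shift and turn from the pose commanded when the call began, along the tool's axes at that moment; what a row does not reach only later rows make up. A row lasts 1/12 s, in which the tool goes at most 41.7 mm and 7.16 degrees, less where a joint would pass 70% of its speed; a pose out of reach is approached as far as the arm can. A call with a number of a shift or a turn outside -1 to 1 is refused whole. A call with a gripper value outside its range is refused whole. The fingers move at their own pace and stop on an object; FORCE is the grip in N (left out, the last holds). Time passes only in rows, so rows that repeat a pose let the fingers close. It gives the time, the measured TCP pose, the force, the opening and the grip force at its end, in the units of the state.
- manip.get_state(): the state, without advancing time (a new reading comes with each control period).
- manip.get_image(name): name is "scene" or "side" or "wrist"; returns a dict with "img" (384x512x3 uint8, red, green, blue), "mtx" (3x3 intrinsics, pixels), "k1" (the pictures are not rectified: a ray, as slopes to the right and down, at radius r is drawn at 1 + k1 r^2 times it, then the intrinsics apply), "world_to_cam" (4x4, takes a point from world to camera coordinates); the wrist camera has in their place "T_tool_cam" (4x4, takes a point from camera to tool coordinates, whose origin is the TCP and whose axes are the flange's). Camera axes: x right, y down, z forward; pixel columns grow to the right and rows downward; lengths in m; the calibration is good to about 2 mm. A picture is of the moment at which its call begins: read the wrist's pose just before it. There is no depth.
- manip.sign_off(): hands the job in; it is judged then, once.
The state is a dict: "clock": time; "qpos": joint angles; "qd": joint speeds; "effort": joint torques, N m; "position": TCP position; "ee_rot": TCP orientation; "contact_force": force on the tool from outside, world axes, zero at the start; "moment": the same for the moment, N m; "width": finger opening in m; "gripper_force": force on a finger pad.
Only numpy, scipy, OpenCV 4.12 (cv2) and the standard library are available. Lean on these libraries where they do the work, as an engineer would, in place of code of your own. Each camera call takes 0.05 s, during which the arm holds its last target. There are 200 camera calls.

## Working session

There is one attempt and no reset: what is moved stays moved. The work goes in short steps, Python scripts to look and compute and a shell command to move; the robot and the scene stay as the last step left them, time stands still between calls to the robot, and variables do not carry over. Pictures are saved under pics/ and viewed, at most 10 in all, crops included, and the job is handed in when it is done.

```bash
mkdir -p pics; cat > h.py <<'E'
import numpy as np, cv2
from rig import manip
from scipy.spatial.transform import Rotation as R
def T():
    s=manip.get_state(); q=s['ee_rot']; M=np.eye(4)
    M[:3,:3]=R.from_quat([q[1],q[2],q[3],q[0]]).as_matrix(); M[:3,3]=s['position']; return M
def snap(n,f):
    M=T(); d=manip.get_image(n); cv2.imwrite(f,d['img'][:,:,::-1])
    w2c=d['world_to_cam'] if 'world_to_cam' in d else np.linalg.inv(M@np.array(d['T_tool_cam']))
    np.savez(f+'.npz',K=d['mtx'],k1=d['k1'],w2c=w2c)
def ray(f,px):
    z=np.load(f+'.npz'); K=z['K'];k1=float(z['k1'])
    p=cv2.undistortPoints(np.array([[px]],float),K,np.array([k1,0,0,0]))[0,0]
    c2w=np.linalg.inv(z['w2c']); return c2w[:3,3], c2w[:3,:3]@np.array([p[0],p[1],1])
def onz(f,px,h):
    o,d=ray(f,px); return o+d*(h-o[2])/d[2]
def proj(f,P):
    z=np.load(f+'.npz'); w=z['w2c']
    return cv2.projectPoints(np.array(P,float).reshape(-1,3),cv2.Rodrigues(w[:3,:3])[0],w[:3,3],z['K'],np.array([float(z['k1']),0,0,0]))[0][:,0]
E
python3 - <<'E'
from h import *
snap('scene','pics/a.png'); snap('side','pics/b.png')
a=cv2.imread('pics/a.png');b=cv2.imread('pics/b.png')
cv2.imwrite('pics/a2.png',cv2.resize(a,(800,600)))
print(manip.get_state())
print(np.load('pics/a.png.npz')['w2c'],np.load('pics/b.png.npz')['w2c'])
E
```

```text
{'clock': 0.1, 'qpos': array([-1.40503326e+00,  2.76514291e-01,  1.50604563e+00,  1.97347431e-05,
        1.36070005e+00, -1.21009011e-01]), 'qd': array([ 8.39692941e-04, -2.05305738e-03, -4.13866103e-03,  6.13817782e-04,
       -1.56328493e-06, -1.58257546e-03]), 'effort': array([ 1.77231817e-03, -4.17701232e+01, -2.46404779e+01, -1.04214866e-04,
        5.80147360e-03,  1.17317850e-05]), 'position': array([ 0.16255819, -0.55103134,  0.23052059]), 'ee_rot': array([-8.33667400e-04,  9.89737773e-01,  1.42893126e-01, -9.00702154e-06]), 'contact_force': array([ 0.38544085,  0.15200491, -0.2006638 ]), 'moment': array([ 0.02407041, -0.00259707, -0.00748177]), 'gripper_force': 0.0, 'width': 0.08523626977859947}
[[-0.56257663 -0.82673619  0.00384924  0.25268902]
 [-0.57564994  0.38836737 -0.71958178  0.3714428 ]
 [ 0.59340938 -0.40703571 -0.69439704  0.98133078]
 [ 0.          0.          0.          1.        ]] [[-0.95074409 -0.30995974  0.0032593   0.50438366]
 [-0.19904188  0.60239602 -0.77298213  0.18390946]
 [ 0.23762995 -0.73555693 -0.63441943  0.90352999]
 [ 0.          0.          0.          1.        ]]
```

View pics/a2.png

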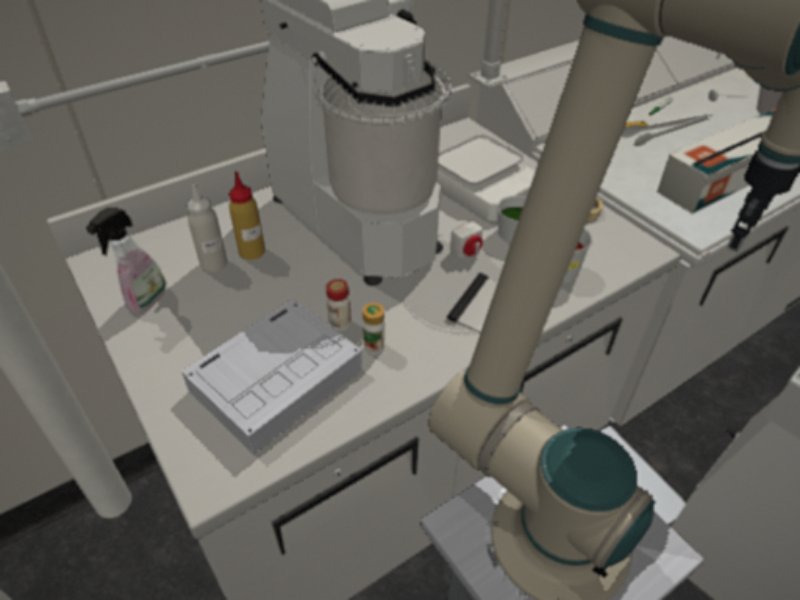

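View pics/b.png

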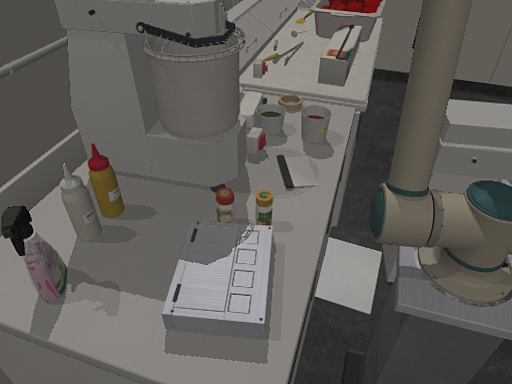

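The scene view shows the locker's top corners near (185,378), (250,435), (362,352) and (293,305) at 800 px. The side view shows its plates in a column near x≈245, y≈237–303. Next I'll enlarge both crops.

```bash
python3 - <<'E'
import cv2,numpy as np
b=cv2.imread('pics/b.png')[180:345,150:300]; a=cv2.imread('pics/a.png')[185:290,110:250]
c=np.zeros((600,800,3),np.uint8)
c1=cv2.resize(b,None,fx=2.6,fy=2.6,interpolation=cv2.INTER_CUBIC); c2=cv2.resize(a,None,fx=2.8,fy=2.8,interpolation=cv2.INTER_CUBIC)
c[:c1.shape[0],:c1.shape[1]]=c1; c[:c2.shape[0],400:400+c2.shape[1]]=c2
cv2.imwrite('pics/c.png',c[:430])
E
```

```text
(no output)
```

View pics/c.png

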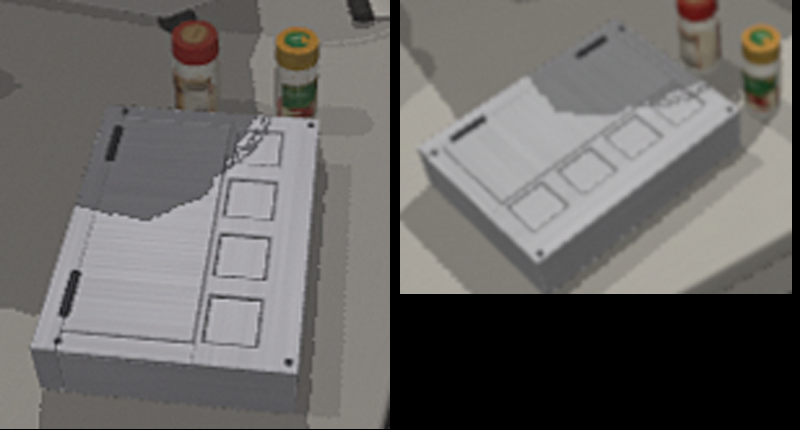

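The crops show plates 1–4. In the side crop they are at (232,322), (242,257), (251,199) and (260,149). In the scene crop they are at (538,206), (587,171), (635,137) and (682,104).

```bash
python3 - <<'E'
from h import *
B=[np.array(p)/2.6+[150,180] for p in [(232,322),(242,257),(251,199),(260,149)]]
A=[(np.array(p)-[400,0])/2.8+[110,185] for p in [(538,206),(587,171),(635,137),(682,104)]]
P=[]
for a,b in zip(A,B):
    pa=onz('pics/a.png',a,.0585);pb=onz('pics/b.png',b,.0585);P.append((pa+pb)/2);print(pa.round(4),pb.round(4))
P=np.array(P)
d=P[0]-P[3];print('pitch',np.linalg.norm(d)/3,'yaw',np.arctan2(-d[0],d[1]))
for p in [(297,370),(37,347),(319,115),(110,107)]: print(onz('pics/b.png',np.array(p)/2.6+[150,180],.06).round(4))
for n,p in [('brown',(196,27)),('gold',(298,35))]: print(n,onz('pics/b.png',np.array(p)/2.6+[150,180],.106).round(4))
z=T();print(z.round(3))
E
```

```text
[0.458  0.3002 0.0585] [0.4604 0.3024 0.0585]
[0.47   0.242  0.0585] [0.473  0.2428 0.0585]
[0.4821 0.182  0.0585] [0.4856 0.1832 0.0585]
[0.4942 0.1201 0.0585] [0.4967 0.1256 0.0585]
pitch 0.06068995458933351 yaw 0.20046478444241655
[0.4015 0.3267 0.06  ]
[0.5901 0.3692 0.06  ]
[0.4578 0.069  0.06  ]
[0.6465 0.1202 0.06  ]
brown [0.5906 0.0366 0.106 ]
gold [0.4947 0.0174 0.106 ]
[[ 0.959  0.283 -0.     0.163]
 [ 0.283 -0.959  0.002 -0.551]
 [ 0.    -0.002 -1.     0.231]
 [ 0.     0.     0.     1.   ]]
```

```bash
cat >> h.py <<'E'
YAW=.2
def L(x,y,z): # locker-local (origin: mean of plates row) -> world
    c,s=np.cos(YAW),np.sin(YAW); return np.array([.4775+c*x-s*y,.2122+s*x+c*y,z])
def go(p):
    M=T(); d=M[:3,:3].T@(np.array(p)-M[:3,3])
    Rt=np.array([[np.cos(YAW),np.sin(YAW),0],[np.sin(YAW),-np.cos(YAW),0],[0,0,-1]]).T
    w=R.from_matrix(M[:3,:3].T@Rt).as_rotvec()
    s=manip.get_state()
    print('t',round(s['clock'],2),'pos',M[:3,3].round(4),'F',s['contact_force'].round(1),'w',round(s['width'],3),'d/.25',(d/.25).round(3),'a',(w/(np.pi/2)).round(3))
E
python3 -m jog '[{"dx":0.42,"dy":-0.587,"grip":-1},{"dx":0.42,"dy":-0.587,"grip":-1},{"dx":0.42,"dy":-0.587,"grip":-1},{"dx":0.42,"dy":-0.587,"grip":-1},{"dx":0.42,"dy":-0.587,"grip":-1}]' 20
python3 -m jog '[{"dx":0.42,"dy":-0.587,"grip":-1},{"dx":0.42,"dy":-0.587,"grip":-1},{"dx":0.42,"dy":-0.587,"grip":-1},{"dx":0.42,"dy":-0.587,"grip":-1},{"dx":0.42,"dy":-0.587,"grip":-1}]'
python3 -m jog '[{"dx":0.42,"dy":-0.587,"grip":-1},{"dx":0.42,"dy":-0.587,"grip":-1},{"dx":0.42,"dy":-0.587,"grip":-1},{"dx":0.42,"dy":-0.587,"grip":-1},{"dx":0.42,"dy":-0.587,"grip":-1}]'
python3 -c "
from h import *
go([.484,.182,.15])"
```

```text
t 0.1 pos [ 0.1626 -0.551   0.2305] F [ 0.4  0.2 -0.2] w 0.085 d/.25 [ 2.063 -2.448  0.327] a [-0.001 -0.     0.055]schema error: expected keys dx, dy, dz, ax, ay, az, grip
schema error: expected keys dx, dy, dz, ax, ay, az, grip
schema error: expected keys dx, dy, dz, ax, ay, az, grip
```

```bash

python3 -m jog '[{"dx":0.5,"dy":-0.6,"dz":0,"ax":0,"ay":0,"az":0,"grip":-1},{"dx":0.5,"dy":-0.6,"dz":0,"ax":0,"ay":0,"az":0,"grip":-1},{"dx":0.5,"dy":-0.6,"dz":0,"ax":0,"ay":0,"az":0,"grip":-1},{"dx":0.5,"dy":-0.6,"dz":0,"ax":0,"ay":0,"az":0,"grip":-1},{"dx":0.5,"dy":-0.6,"dz":0,"ax":0,"ay":0,"az":0,"grip":-1}]' 20
python3 -m jog '[{"dx":0.5,"dy":-0.6,"dz":0,"ax":0,"ay":0,"az":0,"grip":-1},{"dx":0.5,"dy":-0.6,"dz":0,"ax":0,"ay":0,"az":0,"grip":-1},{"dx":0.5,"dy":-0.6,"dz":0,"ax":0,"ay":0,"az":0,"grip":-1},{"dx":0.5,"dy":-0.6,"dz":0,"ax":0,"ay":0,"az":0,"grip":-1},{"dx":0.5,"dy":-0.6,"dz":0,"ax":0,"ay":0,"az":0,"grip":-1}]'
python3 -m jog '[{"dx":0.5,"dy":-0.6,"dz":0,"ax":0,"ay":0,"az":0,"grip":-1},{"dx":0.5,"dy":-0.6,"dz":0,"ax":0,"ay":0,"az":0,"grip":-1},{"dx":0.5,"dy":-0.6,"dz":0,"ax":0,"ay":0,"az":0,"grip":-1},{"dx":0.5,"dy":-0.6,"dz":0,"ax":0,"ay":0,"az":0,"grip":-1},{"dx":0.5,"dy":-0.6,"dz":0,"ax":0,"ay":0,"az":0,"grip":-1}]'
python3 -c "
from h import *
go([.484,.182,.15])"
```

```text
clock: 0.52
position: [0.2405, -0.3683, 0.2308]
ee_rot: [-0.001, 0.99, 0.143, 0.0]
contact_force: [-0.1, 0.0, 0.4]
width: 0.0258
gripper_force: 0.0
clock: 0.93
position: [0.3176, -0.1896, 0.2311]
ee_rot: [-0.001, 0.99, 0.143, 0.0]
contact_force: [1.1, -0.2, 0.1]
width: 0.0002
gripper_force: 0.0
clock: 1.35
position: [0.3954, -0.0106, 0.2312]
ee_rot: [-0.001, 0.99, 0.144, 0.0]
contact_force: [1.0, -1.1, 0.3]
width: -0.0002
gripper_force: 0.0
t 1.35 pos [ 0.3954 -0.0106  0.2312] F [ 1.  -1.1  0.3] w -0.0 d/.25 [ 0.559 -0.637  0.326] a [-0.001 -0.001  0.056]
```

```bash

python3 -m jog '[{"dx":0.56,"dy":-0.64,"dz":0,"ax":0,"ay":0,"az":0.056,"grip":-1},{"dx":0.56,"dy":-0.64,"dz":0,"ax":0,"ay":0,"az":0.056,"grip":-1},{"dx":0.56,"dy":-0.64,"dz":0,"ax":0,"ay":0,"az":0.056,"grip":-1},{"dx":0.56,"dy":-0.64,"dz":0,"ax":0,"ay":0,"az":0.056,"grip":-1},{"dx":0.56,"dy":-0.64,"dz":0.2,"ax":0,"ay":0,"az":0.056,"grip":-1}]'
python3 -m jog '[{"dx":0,"dy":0,"dz":0.2,"ax":0,"ay":0,"az":0,"grip":-1},{"dx":0,"dy":0,"dz":0.2,"ax":0,"ay":0,"az":0,"grip":-1},{"dx":0,"dy":0,"dz":0.2,"ax":0,"ay":0,"az":0,"grip":-1},{"dx":0,"dy":0,"dz":0.2,"ax":0,"ay":0,"az":0,"grip":-1}]'
python3 -c "
from h import *
go([.484,.182,.10])
snap('wrist','pics/w.png')
print(proj('pics/w.png',[L(0,y,.0585) for y in (.09,.03,-.03,-.09)]).round(0), proj('pics/w.png',T()[:3,3]))"
```

```text
clock: 1.77
position: [0.4815, 0.1667, 0.2053]
ee_rot: [-0.001, 0.995, 0.1, 0.006]
contact_force: [1.8, -0.9, 0.2]
width: -0.0001
gripper_force: 0.0
clock: 2.1
position: [0.4761, 0.1618, 0.1513]
ee_rot: [0.0, 0.995, 0.099, -0.0]
contact_force: [0.1, 0.4, 0.5]
width: -0.0004
gripper_force: 0.0
t 2.1 pos [0.4761 0.1618 0.1513] F [0.1 0.4 0.5] w -0.0 d/.25 [ 0.047 -0.073  0.205] a [ 0.     0.001 -0.001]
[[ 84. 188.]
 [155. 187.]
 [230. 187.]
 [305. 187.]] [[254.28446991 252.18673681]]
```

View pics/w.png

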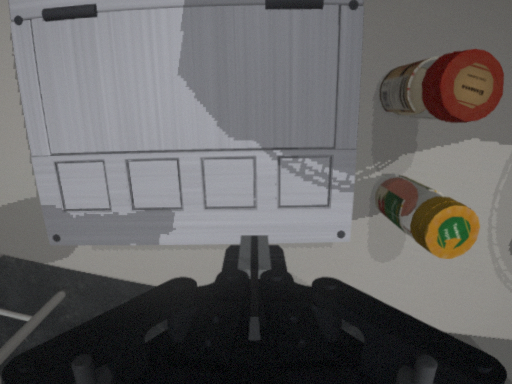

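The wrist view shows plates 1–4 at (84,186), (156,184), (229,183) and (304,182). My projection is within about 3 mm of these, so I'm shifting local x by +2.5 mm.

```bash
python3 -c "
from h import *
go(L(.0025,-.03,.068)); [print(L(.0025,y,.06).round(4)) for y in (.09,.03,-.03,-.09)]"
```

```text
t 2.15 pos [0.4772 0.1618 0.1524] F [ 0.6 -0.1  1. ] w 0.0 d/.25 [ 0.051 -0.077  0.338] a [ 0.    -0.001 -0.001]
[0.4621 0.3009 0.06  ]
[0.474  0.2421 0.06  ]
[0.4859 0.1833 0.06  ]
[0.4978 0.1245 0.06  ]
```

```bash

python3 -m jog '[{"dx":0.051,"dy":-0.077,"dz":0.15,"ax":0,"ay":0,"az":0,"grip":-1},{"dx":0.051,"dy":-0.077,"dz":0.27,"ax":0,"ay":0,"az":0,"grip":-1},{"dx":0.051,"dy":-0.077,"dz":0.338,"ax":0,"ay":0,"az":0,"grip":-1},{"dx":0.051,"dy":-0.077,"dz":0.338,"ax":0,"ay":0,"az":0,"grip":-1},{"dx":0.051,"dy":-0.077,"dz":0.338,"ax":0,"ay":0,"az":0,"grip":-1}]'
python3 -c "
from h import *
go(L(.0025,-.03,.0595))"
```

```text
clock: 2.57
position: [0.4861, 0.1832, 0.0679]
ee_rot: [-0.0, 0.995, 0.099, 0.001]
contact_force: [0.8, -0.7, 0.6]
width: -0.0001
gripper_force: 0.0
t 2.57 pos [0.4861 0.1832 0.0679] F [ 0.8 -0.7  0.6] w -0.0 d/.25 [-0.001 -0.     0.034] a [ 0.    -0.001 -0.001]
```

```bash

python3 -m jog '[{"dx":0,"dy":0,"dz":0.032,"ax":0,"ay":0,"az":0,"grip":-1},{"dx":0,"dy":0,"dz":0.032,"ax":0,"ay":0,"az":0,"grip":-1},{"dx":0,"dy":0,"dz":0.032,"ax":0,"ay":0,"az":0,"grip":-1}]' | grep -E "pos|force"
python3 -m jog '[{"dx":0,"dy":0,"dz":0.004,"ax":0,"ay":0,"az":0,"grip":-1},{"dx":0,"dy":0,"dz":0.004,"ax":0,"ay":0,"az":0,"grip":-1},{"dx":0,"dy":0,"dz":0.004,"ax":0,"ay":0,"az":0,"grip":-1}]' | grep -E "pos|force"
python3 -m jog '[{"dx":0,"dy":0,"dz":0.004,"ax":0,"ay":0,"az":0,"grip":-1},{"dx":0,"dy":0,"dz":0.004,"ax":0,"ay":0,"az":0,"grip":-1},{"dx":0,"dy":0,"dz":0.004,"ax":0,"ay":0,"az":0,"grip":-1}]' | grep -E "pos|force"
```

```text
position: [0.4858, 0.1836, 0.0597]
contact_force: [0.1, -0.2, 0.4]
gripper_force: 0.0
position: [0.4859, 0.1837, 0.0586]
contact_force: [-1.2, -0.0, 5.6]
gripper_force: 3.0
position: [0.4859, 0.1838, 0.0585]
contact_force: [-2.0, -2.3, 13.1]
gripper_force: 6.6
```

Plate 3 is rigid: 13 N with the tip stopped at z = 0.0585. Next is plate 2.

```bash

python3 -m jog '[{"dx":0,"dy":0,"dz":-0.05,"ax":0,"ay":0,"az":0,"grip":-1},{"dx":0,"dy":-0.12,"dz":-0.05,"ax":0,"ay":0,"az":0,"grip":-1},{"dx":0,"dy":-0.24,"dz":-0.05,"ax":0,"ay":0,"az":0,"grip":-1},{"dx":0,"dy":-0.24,"dz":-0.05,"ax":0,"ay":0,"az":0,"grip":-1},{"dx":0,"dy":-0.24,"dz":-0.013,"ax":0,"ay":0,"az":0,"grip":-1}]' | grep -E "pos|force"
python3 -m jog '[{"dx":0,"dy":0,"dz":0.004,"ax":0,"ay":0,"az":0,"grip":-1},{"dx":0,"dy":0,"dz":0.004,"ax":0,"ay":0,"az":0,"grip":-1},{"dx":0,"dy":0,"dz":0.004,"ax":0,"ay":0,"az":0,"grip":-1}]' | grep -E "pos|force"
python3 -m jog '[{"dx":0,"dy":0,"dz":0.006,"ax":0,"ay":0,"az":0,"grip":-1},{"dx":0,"dy":0,"dz":0.006,"ax":0,"ay":0,"az":0,"grip":-1},{"dx":0,"dy":0,"dz":0.006,"ax":0,"ay":0,"az":0,"grip":-1}]' | grep -E "pos|force"
```

```text
position: [0.4741, 0.2441, 0.0609]
contact_force: [1.3, 0.5, -0.7]
gripper_force: 0.0
position: [0.4734, 0.2424, 0.0585]
contact_force: [0.0, 2.4, 3.3]
gripper_force: 1.5
position: [0.4734, 0.2424, 0.0585]
contact_force: [-3.7, 2.0, 13.2]
gripper_force: 6.4
```

Plate 2 is rigid too. Next is plate 1.

```bash

python3 -m jog '[{"dx":0,"dy":0,"dz":-0.05,"ax":0,"ay":0,"az":0,"grip":-1},{"dx":0,"dy":-0.12,"dz":-0.05,"ax":0,"ay":0,"az":0,"grip":-1},{"dx":0,"dy":-0.24,"dz":-0.05,"ax":0,"ay":0,"az":0,"grip":-1},{"dx":0,"dy":-0.24,"dz":-0.05,"ax":0,"ay":0,"az":0,"grip":-1},{"dx":0,"dy":-0.24,"dz":-0.013,"ax":0,"ay":0,"az":0,"grip":-1}]' | grep -E "pos|force"
python3 -m jog '[{"dx":0,"dy":0,"dz":0.004,"ax":0,"ay":0,"az":0,"grip":-1},{"dx":0,"dy":0,"dz":0.004,"ax":0,"ay":0,"az":0,"grip":-1},{"dx":0,"dy":0,"dz":0.004,"ax":0,"ay":0,"az":0,"grip":-1}]' | grep -E "pos|force"
python3 -m jog '[{"dx":0,"dy":0,"dz":0.006,"ax":0,"ay":0,"az":0,"grip":-1},{"dx":0,"dy":0,"dz":0.006,"ax":0,"ay":0,"az":0,"grip":-1},{"dx":0,"dy":0,"dz":0.006,"ax":0,"ay":0,"az":0,"grip":-1}]' | grep -E "pos|force"
```

```text
position: [0.4621, 0.3018, 0.0609]
contact_force: [0.9, -0.3, 0.2]
gripper_force: 0.0
position: [0.4609, 0.2999, 0.0587]
contact_force: [0.0, 0.3, -0.0]
gripper_force: 0.0
position: [0.4614, 0.3008, 0.0579]
contact_force: [-0.2, -0.7, -0.1]
gripper_force: 0.1
```

```bash

python3 -m jog '[{"dx":0,"dy":0,"dz":0.004,"ax":0,"ay":0,"az":0,"grip":-1},{"dx":0,"dy":0,"dz":0.004,"ax":0,"ay":0,"az":0,"grip":-1},{"dx":0,"dy":0,"dz":0.004,"ax":0,"ay":0,"az":0,"grip":-1}]' | grep -E "pos|force"
python3 -m jog '[{"dx":0,"dy":0,"dz":0.006,"ax":0,"ay":0,"az":0,"grip":-1},{"dx":0,"dy":0,"dz":0.006,"ax":0,"ay":0,"az":0,"grip":-1},{"dx":0,"dy":0,"dz":0.006,"ax":0,"ay":0,"az":0,"grip":-1}]' | grep -E "pos|force"
```

```text
position: [0.4614, 0.3012, 0.0571]
contact_force: [1.0, -0.7, 1.1]
gripper_force: 0.7
position: [0.4614, 0.3012, 0.0555]
contact_force: [0.3, -1.8, 2.8]
gripper_force: 1.1
```

Plate 1 gives, so it is the catch. I'm pressing it to nearly the stop, then letting go.

```bash

python3 -m jog '[{"dx":0,"dy":0,"dz":0.008,"ax":0,"ay":0,"az":0,"grip":-1},{"dx":0,"dy":0,"dz":0.012,"ax":0,"ay":0,"az":0,"grip":-1},{"dx":0,"dy":0,"dz":0.014,"ax":0,"ay":0,"az":0,"grip":-1},{"dx":0,"dy":0,"dz":0.014,"ax":0,"ay":0,"az":0,"grip":-1},{"dx":0,"dy":0,"dz":0.014,"ax":0,"ay":0,"az":0,"grip":-1}]' | grep -E "pos|force"
python3 -m jog '[{"dx":0,"dy":0,"dz":0,"ax":0,"ay":0,"az":0,"grip":-1},{"dx":0,"dy":0,"dz":0,"ax":0,"ay":0,"az":0,"grip":-1},{"dx":0,"dy":0,"dz":0,"ax":0,"ay":0,"az":0,"grip":-1},{"dx":0,"dy":0,"dz":0,"ax":0,"ay":0,"az":0,"grip":-1}]' | grep -E "pos|force"
python3 - <<'E'
from h import *
snap('side','pics/d.png')
cv2.imwrite('pics/d2.png',cv2.resize(cv2.imread('pics/d.png'),(800,600))[150:560,150:560])
E
```

```text
position: [0.4614, 0.3013, 0.0525]
contact_force: [-0.4, -2.2, 7.6]
gripper_force: 3.5
position: [0.4614, 0.3013, 0.0525]
contact_force: [-0.8, -1.3, 7.5]
gripper_force: 3.5
```

View pics/d2.png

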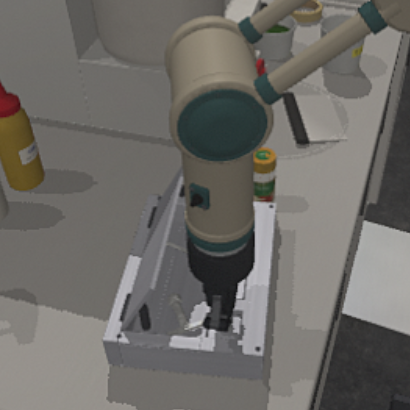

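The lid stands ajar, clear of the gripper, and plate 1 is under the fingertips. I'm raising the tool and checking room at the mixer.

```bash

python3 -m jog '[{"dx":0,"dy":0,"dz":-0.12,"ax":0,"ay":0,"az":0,"grip":-1},{"dx":0,"dy":0.12,"dz":-0.25,"ax":0,"ay":0,"az":0,"grip":-1},{"dx":0,"dy":0.24,"dz":-0.25,"ax":0,"ay":0,"az":0,"grip":-1},{"dx":0,"dy":0.24,"dz":-0.25,"ax":0,"ay":0,"az":0,"grip":-1}]' | grep -E "pos|force"
python3 - <<'E'
from h import *
go(L(.14,.03,.115))
for p in [(240,180),(150,165)]: print('mixer base',onz('pics/b.png',p,0).round(3))
print('bowl bottom',[onz('pics/b.png',(200,128),h).round(3) for h in (.1,.2)])
E
```

```text
position: [0.4751, 0.2397, 0.1162]
contact_force: [-0.3, 0.5, -0.6]
gripper_force: 0.0
t 6.78 pos [0.4751 0.2397 0.1162] F [-0.3  0.5 -0.6] w -0.0 d/.25 [ 0.547 -0.012  0.007] a [ 0.001 -0.003 -0.002]
mixer base [ 0.617 -0.14   0.   ]
mixer base [ 0.914 -0.123  0.   ]
bowl bottom [array([ 0.779, -0.23 ,  0.1  ]), array([ 0.701, -0.076,  0.2  ])]
```

The mixer is well clear (y < −0.07), so I'm pushing the lid back gently.

```bash

python3 -m jog '[{"dx":0.06,"dy":0,"dz":0,"ax":0,"ay":0,"az":0,"grip":-1},{"dx":0.12,"dy":0,"dz":0,"ax":0,"ay":0,"az":0,"grip":-1},{"dx":0.18,"dy":0,"dz":0,"ax":0,"ay":0,"az":0,"grip":-1},{"dx":0.23,"dy":0,"dz":0,"ax":0,"ay":0,"az":0,"grip":-1},{"dx":0.28,"dy":0,"dz":0,"ax":0,"ay":0,"az":0,"grip":-1}]' | grep -E "pos|force"
python3 -m jog '[{"dx":0.04,"dy":0,"dz":0,"ax":0,"ay":0,"az":0,"grip":-1},{"dx":0.08,"dy":0,"dz":0,"ax":0,"ay":0,"az":0,"grip":-1},{"dx":0.11,"dy":0,"dz":0,"ax":0,"ay":0,"az":0,"grip":-1},{"dx":0.14,"dy":0,"dz":0,"ax":0,"ay":0,"az":0,"grip":-1},{"dx":0.17,"dy":0,"dz":0,"ax":0,"ay":0,"az":0,"grip":-1}]' | grep -E "pos|force"
python3 -m jog '[{"dx":0.03,"dy":0,"dz":0,"ax":0,"ay":0,"az":0,"grip":-1},{"dx":0.06,"dy":0,"dz":0,"ax":0,"ay":0,"az":0,"grip":-1},{"dx":0.08,"dy":0,"dz":0,"ax":0,"ay":0,"az":0,"grip":-1},{"dx":0.1,"dy":0,"dz":0,"ax":0,"ay":0,"az":0,"grip":-1},{"dx":0.1,"dy":0,"dz":0,"ax":0,"ay":0,"az":0,"grip":-1}]' | grep -E "pos|force"
python3 -m jog '[{"dx":0,"dy":0,"dz":0,"ax":0,"ay":0,"az":0,"grip":-1},{"dx":0,"dy":0,"dz":0,"ax":0,"ay":0,"az":0,"grip":-1},{"dx":0,"dy":0,"dz":0,"ax":0,"ay":0,"az":0,"grip":-1}]' | grep -E "pos|force"
python3 - <<'E'
from h import *
snap('side','pics/e.png')
cv2.imwrite('pics/e2.png',cv2.resize(cv2.imread('pics/e.png'),(800,600))[100:560,100:560])
E
```

```text
position: [0.5418, 0.2571, 0.1134]
contact_force: [-0.6, -0.0, 1.8]
gripper_force: 0.4
position: [0.587, 0.2669, 0.1197]
contact_force: [0.5, 0.8, -0.4]
gripper_force: 0.0
position: [0.6085, 0.2698, 0.1132]
contact_force: [-1.0, 0.1, 0.0]
gripper_force: 0.0
position: [0.6074, 0.2696, 0.1142]
contact_force: [0.0, -0.3, 0.1]
gripper_force: 0.0
```

View pics/e2.png

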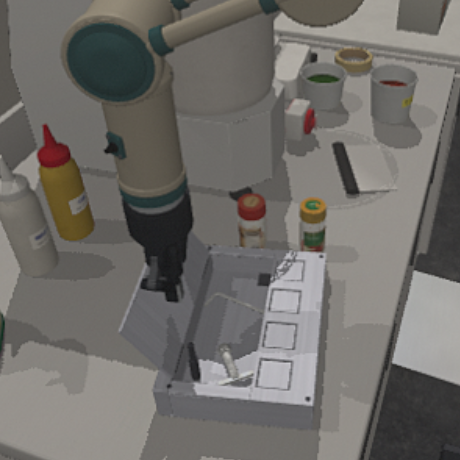

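The lid lies back past upright, from (125,330) to (185,240), and the jars have not moved. Now I'm backing off and raising the tool clear.

```bash

python3 -m jog '[{"dx":-0.1,"dy":0,"dz":0,"ax":0,"ay":0,"az":0,"grip":-1},{"dx":-0.2,"dy":0,"dz":-0.1,"ax":0,"ay":0,"az":0,"grip":-1},{"dx":-0.3,"dy":0,"dz":-0.2,"ax":0,"ay":0,"az":0,"grip":-1},{"dx":-0.4,"dy":0,"dz":-0.3,"ax":0,"ay":0,"az":0,"grip":-1},{"dx":-0.4,"dy":0,"dz":-0.4,"ax":0,"ay":0,"az":0,"grip":-1}]' | grep -E "pos|force"
python3 -m jog '[{"dx":0,"dy":0,"dz":0,"ax":0,"ay":0,"az":0,"grip":-1},{"dx":0,"dy":0,"dz":0,"ax":0,"ay":0,"az":0,"grip":-1},{"dx":0,"dy":0,"dz":0,"ax":0,"ay":0,"az":0,"grip":-1},{"dx":0,"dy":0,"dz":0,"ax":0,"ay":0,"az":0,"grip":-1}]' | grep -E "pos|force"
python3 - <<'E'
from h import *
snap('side','pics/f.png')
cv2.imwrite('pics/f2.png',cv2.resize(cv2.imread('pics/f.png'),(800,600))[100:560,100:560])
E
```

```text
position: [0.5039, 0.2488, 0.2153]
contact_force: [0.7, 0.0, -0.7]
gripper_force: 0.0
position: [0.5094, 0.2497, 0.2132]
contact_force: [0.7, 0.5, -0.5]
gripper_force: 0.0
```

View pics/f2.png

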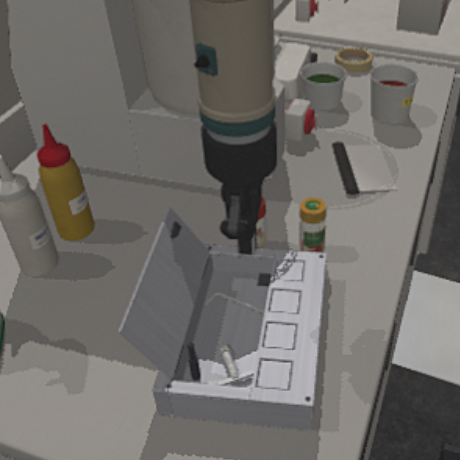

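The lid stays back on its stop, from (125,330) to (170,215). The gripper is clear and the bystanders are in place.

```bash
python3 -c "
from rig import manip
print(manip.sign_off())"
```

```text
the job is handed in; nothing more can be done
None
```

I handed the job in: plate 1 (leftmost) was the catch, I pressed it in about 6 mm, and the lid now rests open past upright with the gripper clear and the visible bystanders in place; the sign-off gave no verdict.

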